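# Change over the riveting bench

## Task

Get the riveting bench ready for the next case model: first switch the riveter off, pushing the toggle lever of its switch box fully over, away from you; then swap the two rivet pots over, so that each stands upright in the ring where the other one stood. Hang every setting gauge from the wooden block on the hook rail by its hole, one gauge to a hook, and turn round the one that already hangs there the wrong way, so that in the end every gauge's marked face points outward (away from the rail). Spill no rivets and leave the other things on the bench alone.

Things in the scene. Friction and masses are not known exactly. Their poses are not given: they have to be found in the camera images.
- switch (a joint): toggle lever of the riveter's grey switch box (95 x 75 mm), in rad: 0 = on, leaning towards the robot; 1.0 = off, fully over to the side away from the robot. It pivots about a level axis near the top of the box, stays where it is left and moves with about 1 N at its tip
- switch_tip (a point): free end of that black toggle lever, which is about 55 mm long from pivot to tip, so that the tip swings about 50 mm away from the robot (along this point's own x axis as seen from above)
- pot_round_c (a point): round steel pot full of rivets, 60 mm across and 55 high, about 0.3 kg; this point is its centre, half-way up; z up
- pot_square_c (a point): square grey pot full of rivets, 54 x 54 mm and 46 high, about 0.26 kg; this point is its centre, half-way up; z up, sides along x and y
- pad_a (a point): centre of one of the two ringed places on the flat black rubber rivet mat (mat 130 x 270 mm, no thickness to speak of; rings 88 mm across, 150 mm apart along the mat's y), at table height
- pad_b (a point): centre of the other ringed place on the rivet mat, at table height
- block: fixed wooden gauge block, 52 (x) x 272 (y) mm, 42 high, with three slots in a row along y, 88 mm apart, the middle one at its centre; each 80 mm long, 8 mm wide across x, its floor 10 mm above the bench. Gauges stand upright in them. Origin: middle of its underside
- gauge_mid_c (a point): setting gauge: aluminium plate 5 mm thick, 76 wide, 120 tall, 0.1 kg: rectangle, ruled scale on the marked face; back bare. Hole on its centre line, 20 mm wide, 24 tall, upper edge 12 mm below the plate's top edge. Point: plate centre, half-way up; x = normal, out of the BARE BACK (marked face looks to -x), y along width, z up. May be absent
- gauge_short_c (a point): setting gauge: aluminium plate 5 mm thick, 70 wide, 100 tall, 0.1 kg: rectangle, half-circle scale on the marked face; back bare. Hole on its centre line, 20 mm wide, 24 tall, upper edge 12 mm below the plate's top edge. Point: plate centre, half-way up; x = normal, out of the BARE BACK (marked face looks to -x), y along width, z up. May be absent
- gauge_waist_c (a point): setting gauge: aluminium plate 5 mm thick, 76 wide, 135 tall, 0.1 kg: tallest, waist 50 mm wide from 45 to 99 mm above its lower edge; ladder of lines on the marked face; back bare. Hole on its centre line, 20 mm wide, 24 tall, upper edge 12 mm below the plate's top edge. Point: plate centre, half-way up; x = normal, out of the BARE BACK (marked face looks to -x), y along width, z up. May be absent
- gauge_hung_c (a point): setting gauge: aluminium plate 5 mm thick, 72 wide, 110 tall, 0.1 kg: rectangle, comb of lines on the marked face; at the start it hangs on a hook the wrong way round; back bare. Hole on its centre line, 20 mm wide, 24 tall, upper edge 12 mm below the plate's top edge. Point: plate centre, half-way up; x = normal, out of the BARE BACK (marked face looks to -x), y along width, z up
- hook1 (a point): round steel hook, 6 mm thick, one of four 84 mm apart on a fixed rail: level 12 mm bar along y, also 180 mm up, posts 39 mm beyond the end hooks. It runs level along +x (outward, away from rail and robot) to 70 mm from the bar's axis, then rises 8 mm over 10 mm to its tip. Point: centre of that rounded upturned tip; x outward, z up
- hook2 (a point): the same for the second hook along +y
- hook3 (a point): the same for the third hook along +y
- hook4 (a point): the same for the fourth hook along +y
- caster_a: bystander, to be left alone: loose twin-wheel case caster, about 50 x 40 mm, 48 high, black; origin at the middle of its underside
- caster_b: bystander, to be left alone: the other loose case caster, the same size; origin at the middle of its underside
- corner: bystander, to be left alone: black plastic case corner, 45 x 45 x 30 high; origin at the middle of its underside
- pull: bystander, to be left alone: case pull handle, black bar 120 mm long and 22 thick with two aluminium ends; origin at its underside, middle
- driver: bystander, to be left alone: black-handled screwdriver lying flat, 190 mm long; origin at its underside, along its x
- oil: bystander, to be left alone: white oil bottle, 48 mm across and 130 high; origin at the middle of its underside

How it is judged:
On the way:
1. the riveter is switched off (value of joint switch above 0.8 rad), for 0.2 s.
At the end, for the whole second after the job is handed in: Lever over by more than 0.8 rad. Each pot upright and still, its centre within 18 mm of the centre of the ring it did not start in. Every gauge present hangs still by its hole on the level part of a hook, one to a hook, marked face away from the rail to within 0.7 rad (value of joint switch above 0.8 rad and (horizontal distance between pot_round_c and pad_a below 0.018 m or horizontal distance between pot_round_c and pad_b below 0.018 m) and distance of each of pot_round_c, pot_square_c from where it was at the start of the episode above 0.1 m and angle between each of pot_round_c, pot_square_c's own z axis and vertical below 0.1 rad and height (world z) of each of pot_round_c, pot_square_c below 0.035 m and linear speed of each of pot_round, pot_square below 0.02 m/s and (horizontal distance between pot_square_c and pad_a below 0.018 m or horizontal distance between pot_square_c and pad_b below 0.018 m) and ((x of gauge_mid_c in the frame of hook1 between -0.076 and -0.006 m and y of gauge_mid_c in the frame of hook1 between -0.015 and 0.015 m and z of gauge_mid_c in the frame of hook1 between -0.061 and -0.045 m and angle between the x axis of gauge_mid_c and the x axis of hook1, either way round below 0.7 rad and x of hook1 in the frame of gauge_mid_c below 0 m) or (x of gauge_mid_c in the frame of hook2 between -0.076 and -0.006 m and y of gauge_mid_c in the frame of hook2 between -0.015 and 0.015 m and z of gauge_mid_c in the frame of hook2 between -0.061 and -0.045 m and angle between the x axis of gauge_mid_c and the x axis of hook2, either way round below 0.7 rad and x of hook2 in the frame of gauge_mid_c below 0 m) or (x of gauge_mid_c in the frame of hook3 between -0.076 and -0.006 m and y of gauge_mid_c in the frame of hook3 between -0.015 and 0.015 m and z of gauge_mid_c in the frame of hook3 between -0.061 and -0.045 m and angle between the x axis of gauge_mid_c and the x axis of hook3, either way round below 0.7 rad and x of hook3 in the frame of gauge_mid_c below 0 m) or (x of gauge_mid_c in the frame of hook4 between -0.076 and -0.006 m and y of gauge_mid_c in the frame of hook4 between -0.015 and 0.015 m and z of gauge_mid_c in the frame of hook4 between -0.061 and -0.045 m and angle between the x axis of gauge_mid_c and the x axis of hook4, either way round below 0.7 rad and x of hook4 in the frame of gauge_mid_c below 0 m)) and linear speed of each of gauge_mid, gauge_short, gauge_waist, gauge_hung below 0.05 m/s and ((x of gauge_short_c in the frame of hook1 between -0.076 and -0.006 m and y of gauge_short_c in the frame of hook1 between -0.015 and 0.015 m and z of gauge_short_c in the frame of hook1 between -0.051 and -0.035 m and angle between the x axis of gauge_short_c and the x axis of hook1, either way round below 0.7 rad and x of hook1 in the frame of gauge_short_c below 0 m) or (x of gauge_short_c in the frame of hook2 between -0.076 and -0.006 m and y of gauge_short_c in the frame of hook2 between -0.015 and 0.015 m and z of gauge_short_c in the frame of hook2 between -0.051 and -0.035 m and angle between the x axis of gauge_short_c and the x axis of hook2, either way round below 0.7 rad and x of hook2 in the frame of gauge_short_c below 0 m) or (x of gauge_short_c in the frame of hook3 between -0.076 and -0.006 m and y of gauge_short_c in the frame of hook3 between -0.015 and 0.015 m and z of gauge_short_c in the frame of hook3 between -0.051 and -0.035 m and angle between the x axis of gauge_short_c and the x axis of hook3, either way round below 0.7 rad and x of hook3 in the frame of gauge_short_c below 0 m) or (x of gauge_short_c in the frame of hook4 between -0.076 and -0.006 m and y of gauge_short_c in the frame of hook4 between -0.015 and 0.015 m and z of gauge_short_c in the frame of hook4 between -0.051 and -0.035 m and angle between the x axis of gauge_short_c and the x axis of hook4, either way round below 0.7 rad and x of hook4 in the frame of gauge_short_c below 0 m)) and ((x of gauge_waist_c in the frame of hook1 between -0.076 and -0.006 m and y of gauge_waist_c in the frame of hook1 between -0.015 and 0.015 m and z of gauge_waist_c in the frame of hook1 between -0.0685 and -0.0525 m and angle between the x axis of gauge_waist_c and the x axis of hook1, either way round below 0.7 rad and x of hook1 in the frame of gauge_waist_c below 0 m) or (x of gauge_waist_c in the frame of hook2 between -0.076 and -0.006 m and y of gauge_waist_c in the frame of hook2 between -0.015 and 0.015 m and z of gauge_waist_c in the frame of hook2 between -0.0685 and -0.0525 m and angle between the x axis of gauge_waist_c and the x axis of hook2, either way round below 0.7 rad and x of hook2 in the frame of gauge_waist_c below 0 m) or (x of gauge_waist_c in the frame of hook3 between -0.076 and -0.006 m and y of gauge_waist_c in the frame of hook3 between -0.015 and 0.015 m and z of gauge_waist_c in the frame of hook3 between -0.0685 and -0.0525 m and angle between the x axis of gauge_waist_c and the x axis of hook3, either way round below 0.7 rad and x of hook3 in the frame of gauge_waist_c below 0 m) or (x of gauge_waist_c in the frame of hook4 between -0.076 and -0.006 m and y of gauge_waist_c in the frame of hook4 between -0.015 and 0.015 m and z of gauge_waist_c in the frame of hook4 between -0.0685 and -0.0525 m and angle between the x axis of gauge_waist_c and the x axis of hook4, either way round below 0.7 rad and x of hook4 in the frame of gauge_waist_c below 0 m)) and ((x of gauge_hung_c in the frame of hook1 between -0.076 and -0.006 m and y of gauge_hung_c in the frame of hook1 between -0.015 and 0.015 m and z of gauge_hung_c in the frame of hook1 between -0.056 and -0.04 m and angle between the x axis of gauge_hung_c and the x axis of hook1, either way round below 0.7 rad and x of hook1 in the frame of gauge_hung_c below 0 m) or (x of gauge_hung_c in the frame of hook2 between -0.076 and -0.006 m and y of gauge_hung_c in the frame of hook2 between -0.015 and 0.015 m and z of gauge_hung_c in the frame of hook2 between -0.056 and -0.04 m and angle between the x axis of gauge_hung_c and the x axis of hook2, either way round below 0.7 rad and x of hook2 in the frame of gauge_hung_c below 0 m) or (x of gauge_hung_c in the frame of hook3 between -0.076 and -0.006 m and y of gauge_hung_c in the frame of hook3 between -0.015 and 0.015 m and z of gauge_hung_c in the frame of hook3 between -0.056 and -0.04 m and angle between the x axis of gauge_hung_c and the x axis of hook3, either way round below 0.7 rad and x of hook3 in the frame of gauge_hung_c below 0 m) or (x of gauge_hung_c in the frame of hook4 between -0.076 and -0.006 m and y of gauge_hung_c in the frame of hook4 between -0.015 and 0.015 m and z of gauge_hung_c in the frame of hook4 between -0.056 and -0.04 m and angle between the x axis of gauge_hung_c and the x axis of hook4, either way round below 0.7 rad and x of hook4 in the frame of gauge_hung_c below 0 m)) and horizontal distance between each of gauge_short_c, gauge_waist_c, gauge_hung_c and gauge_mid_c above 0.05 m and horizontal distance between each of gauge_waist_c, gauge_hung_c and gauge_short_c above 0.05 m and horizontal distance between gauge_hung_c and gauge_waist_c above 0.05 m); the robot touches nothing.
It fails at once if a pot or gauge is lifted while the riveter is still on (value of joint switch below 0.7 rad and (height (world z) of pot_round_c above 0.055 m or height (world z) of pot_square_c above 0.05 m or height (world z) of gauge_mid_c above 0.095 m or height (world z) of gauge_short_c above 0.085 m or height (world z) of gauge_waist_c above 0.1025 m or height (world z) of gauge_hung_c above 0.165 m)).
It fails at once if a rivet pot is tipped so that rivets spill (angle between any of pot_round_c, pot_square_c's own z axis and vertical above 0.6 rad).
It fails at once if a bystander is pushed aside by more than 3 cm (distance of any of caster_a, caster_b, corner, pull, driver, oil from where it was at the start of the episode above 0.03 m).
Of gauge_mid, gauge_short, gauge_waist only 2 to 3 are there at a start; the rules pass over those that are not, and their reading is None.
At some moment in a run one of pot_round, pot_square may be knocked a few centimetres aside while the robot is not near it.
It also fails if it takes over 210 s, if anything falls off the work surface, if the arm or the gripper's body presses on something with over 40 N, if the wrist force passes 120 N, or if a joint passes its speed limit or range.

## Robot

A 7-joint arm with a two-finger parallel gripper is mounted at the origin on the work surface. World frame = base frame: x ahead of the robot, y to its left, z up, the work surface at z = 0. Lengths are in m, angles in rad, forces in N, time in s.
With the tool pointing down it reaches from about 0.425 to 0.825 m from the base axis. Payload 3.6 kg.
Tool frame: the origin (TCP) lies between the finger pads; the fingertips stand 19 mm ahead of it and the grasp point (between the pads) is the TCP; y points along the fingers, z is the direction in which the jaws open and shut, and the axes are right-handed (so a half turn about y gives the same grasp; the last joint's range is limited). The gripper opens to 85 mm and grips with 20 to 120 N. Pads are 22 mm wide; open, the fingers measure 114 mm over their backs; the gripper's body (76 mm by 85 mm) begins 54 mm behind the grasp point. The pads swing forward as they close: fully open they stand 13 mm farther back than shut.
Start: joints at [-1.367, 0.615, -0.013, 1.423, 0.008, 1.103, -0.04], TCP at [0.149, 0.633, 0.25] pointing down, gripper open.
Joint ranges: [-3.12, 3.12], [-0.3, 2.06], [-1.34, 1.32], [0.26, 2.42], [-1.36, 4.5], [0.01, 1.98], [-2.84, 2.84]. Speed limits (rad/s): [2.79, 2.79, 3.14, 3.14, 3.14, 3.14, 3.14].

## Interface

Orientations are given as a rotation vector (axis times angle).
In Python, from plant import bot gives the robot as it stands. The module is installed in compiled form; this text tells all that it offers. Calls block until the motion is done:
- bot.move_pose(position, orientation): joint-space move of the TCP to a pose.
- bot.movel(position, vel=0.15, orientation=None): straight line of the TCP; orientation=None keeps the orientation; vel is the mean speed in m/s.
- bot.set_joints(angles): joint-space move.
- bot.set_gripper(opening, grasp_force=None): finger opening in m; grasp_force is the grip in N (None keeps the last); returns when the fingers have stopped.
- bot.sleep(seconds).
- bot.solve_ik(position, orientation): joint angles nearest the present ones, or None.
- bot.get_state(): the state.
- bot.get_image(name): name is "scene" or "side" or "wrist"; returns the picture (384x512x3 uint8, blue, green, red); there is no depth.
- bot.camera_model(name): a dict with "fx", "fy", "cx", "cy" (pixels), "world_to_cam" (4x4, takes a point from world to camera coordinates). Camera axes: x right, y down, z forward; pixel columns grow to the right and rows downward; lengths in m; the calibration is good to about 2 mm. A picture is of the moment at which its call begins: read the wrist's pose just before it. camera_model takes no time and is no camera call; for the wrist camera it gives the pose at the moment of the call.
A pose or a line that the arm cannot do raises bot.Unreachable and nothing moves.
- bot.close_job(): hands the job in, once; it reports no verdict.
The state is a dict: "time": time; "q": joint angles; "joint_velocities": joint speeds; "tau": joint torques, N m; "ee_pos": TCP position; "eef_rot": TCP orientation; "contact_force": force on the tool from outside, world axes, zero at the start; "wrist_torque": the same for the moment, N m; "grip_width": finger opening in m.
Only numpy, scipy, OpenCV 4.12 (cv2) and the standard library are available. Lean on these libraries where they do the work, as an engineer would, in place of code of your own. Each camera call takes 0.05 s, during which the arm holds its last target.

## Working session

There is one attempt and no reset: what is moved stays moved. The work goes in short steps, each a Python script; the robot and the scene stay as the last script left them, time stands still between calls to the robot, and variables do not carry over. Pictures are saved under pics/ and viewed, and the job is handed in when it is done.

```bash
ls; mkdir -p pics
python3 - <<'E'
from plant import bot
import cv2,numpy as np
s=bot.get_state();print(s)
for n in("scene","side","wrist"):
    m=bot.camera_model(n);print(n,m)
    cv2.imwrite(f"pics/a_{n}.png",bot.get_image(n))
E
```

```text
pics
{'time': 0.0, 'q': array([-1.36647119,  0.61592172, -0.01263181,  1.42491814,  0.00813612,
        1.10335558, -0.04038694]), 'joint_velocities': array([ 2.17092041e-03,  7.14325501e-04, -7.61586267e-04,  4.78183883e-04,
       -7.48594143e-04,  3.96107875e-05,  1.16065167e-04]), 'tau': array([ 6.23440828e-04, -4.69227433e+01,  2.58750273e-01, -1.71039909e+01,
        9.77422023e-03,  9.41137550e-03,  2.52542121e-07]), 'ee_pos': array([0.14853593, 0.63207035, 0.24913002]), 'eef_rot': array([-1.56573973,  0.18137929, -0.18101015]), 'contact_force': array([-0.10578158,  0.27234002,  0.60451058]), 'wrist_torque': array([-0.01934718,  0.0043794 , -0.04927428]), 'grip_width': 0.085046508481001}
scene {'fx': 406.38543859869696, 'fy': 406.38543859869696, 'cx': 261.3118087661596, 'cy': 187.69107829251286, 'world_to_cam': array([[ 0.14431017,  0.98948924,  0.0092532 , -0.06044997],
       [ 0.55983512, -0.0739303 , -0.82529931, -0.20128776],
       [-0.81594069,  0.12427935, -0.56461972,  1.73017347],
       [ 0.        ,  0.        ,  0.        ,  1.        ]])}
side {'fx': 470.794054714997, 'fy': 470.794054714997, 'cx': 256.71730196310835, 'cy': 193.8924397848445, 'world_to_cam': array([[ 0.96787876, -0.25119479,  0.0105773 , -0.57060898],
       [-0.16115291, -0.65213106, -0.74077987,  0.17451395],
       [ 0.19297782,  0.71528054, -0.67166458,  1.14693217],
       [ 0.        ,  0.        ,  0.        ,  1.        ]])}
wrist {'fx': 314.6353027644819, 'fy': 314.6353027644819, 'cx': 254.20794618406885, 'cy': 192.23283115840823, 'world_to_cam': array([[ 0.22882472,  0.97346377, -0.00274393, -0.64969286],
       [ 0.92794015, -0.21727016,  0.30285433, -0.03942639],
       [ 0.29422155, -0.07184676, -0.95303291,  0.38082662],
       [ 0.        ,  0.        ,  0.        ,  1.        ]])}
```

View pics/a_scene.png

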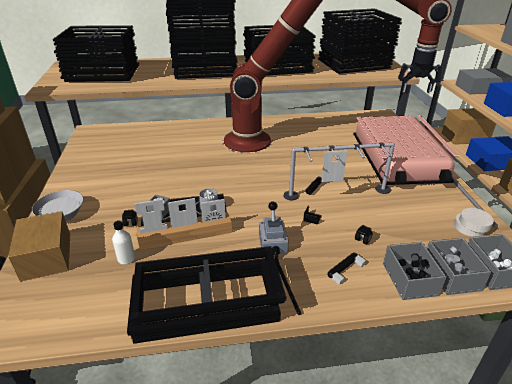

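View pics/a_side.png

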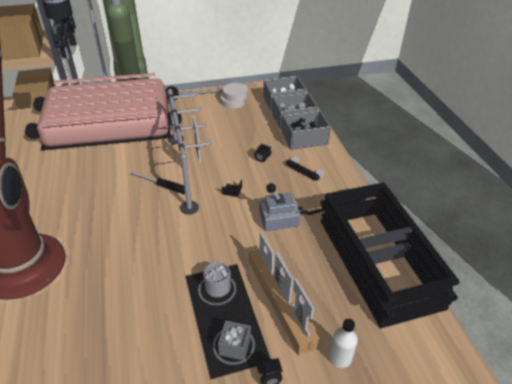

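View pics/a_wrist.png

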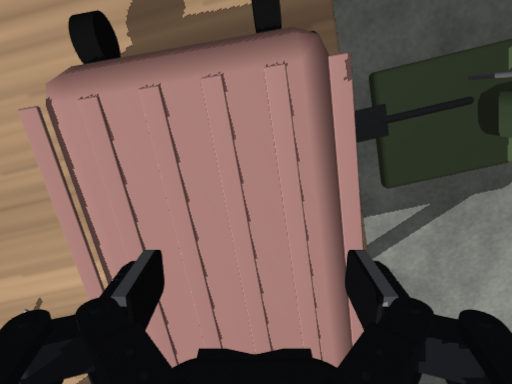

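The scene view shows the block with three gauges at about (185,210), the rail at (340,165), and the switch box at (273,230). The pots on the mat stand behind the block. I'll enlarge these areas.

Run:
```python
import cv2
a=cv2.imread("pics/a_scene.png");b=cv2.imread("pics/a_side.png")
cv2.imwrite("pics/z1.png",cv2.resize(a[175:275,110:300],None,fx=4.2,fy=4.2,interpolation=cv2.INTER_CUBIC))
cv2.imwrite("pics/z2.png",cv2.resize(a[135:215,270:400],None,fx=6,fy=6,interpolation=cv2.INTER_CUBIC))
cv2.imwrite("pics/z3.png",cv2.resize(b[225:384,180:360],None,fx=3.7,fy=3.7,interpolation=cv2.INTER_CUBIC))
cv2.imwrite("pics/z4.png",cv2.resize(b[80:235,125:325],None,fx=3.8,fy=3.8,interpolation=cv2.INTER_CUBIC))
```

```text
(no output)
```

View pics/z1.png

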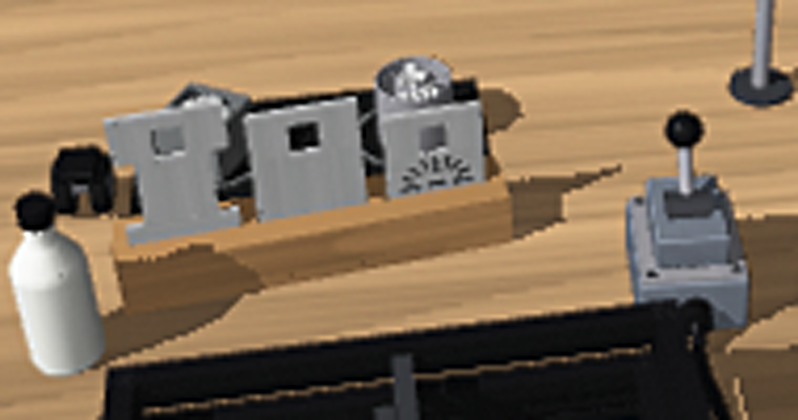

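View pics/z2.png

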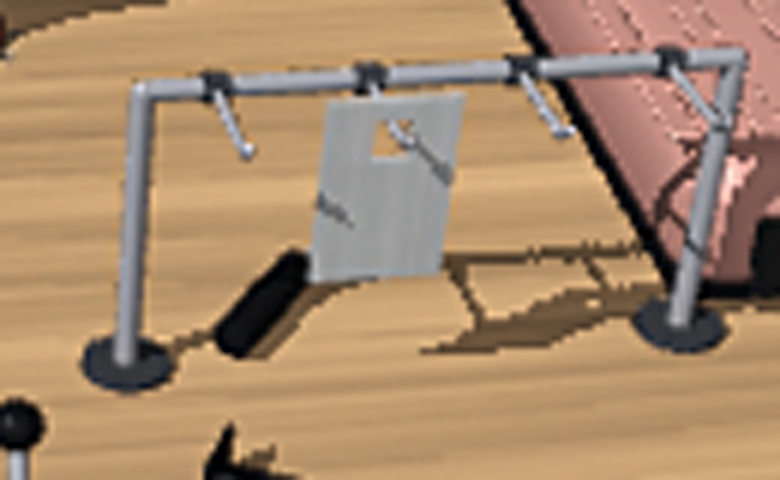

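View pics/z3.png

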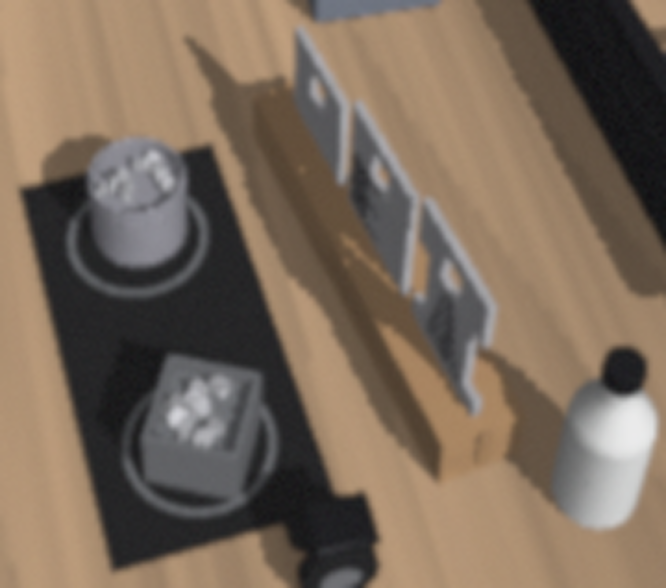

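View pics/z4.png

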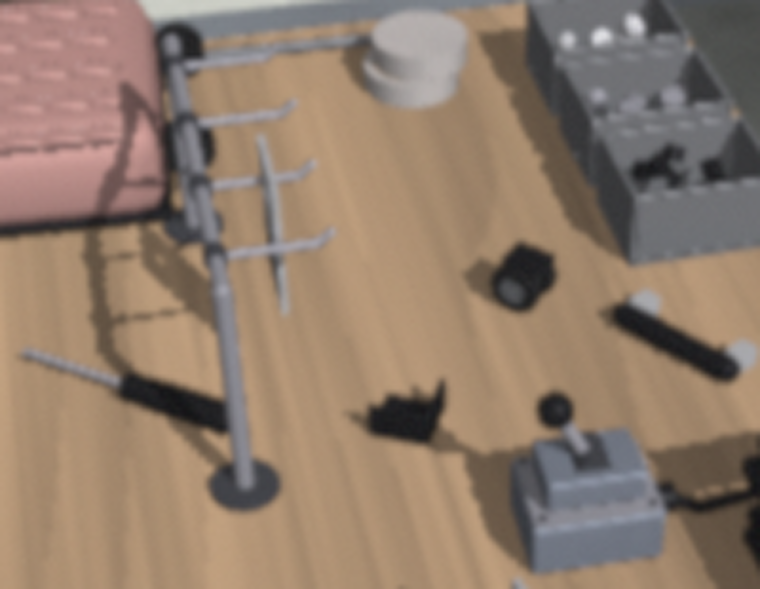

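```bash
cat > h.py <<'E'
import numpy as np, cv2
from scipy.spatial.transform import Rotation as R
import os
def cam(name,bot=None):
    from plant import bot
    return bot.camera_model(name)
def ray(m,uv):
    d=np.array([(uv[0]-m['cx'])/m['fx'],(uv[1]-m['cy'])/m['fy'],1.])
    W=m['world_to_cam'];Rm=W[:3,:3];c=-Rm.T@W[:3,3]
    d=Rm.T@d;return c,d/np.linalg.norm(d)
def onz(m,uv,z):
    c,d=ray(m,uv);return c+d*(z-c[2])/d[2]
def tri(*mu):
    A=np.zeros((3,3));b=np.zeros(3);rs=[ray(m,u) for m,u in mu]
    for c,d in rs:
        P=np.eye(3)-np.outer(d,d);A+=P;b+=P@c
    x=np.linalg.solve(A,b)
    return x,max(np.linalg.norm((np.eye(3)-np.outer(d,d))@(x-c)) for c,d in rs)
def proj(m,p):
    W=m['world_to_cam'];q=W[:3,:3]@np.asarray(p)+W[:3,3]
    return np.array([m['fx']*q[0]/q[2]+m['cx'],m['fy']*q[1]/q[2]+m['cy']])
def down(yaw):
    """tool y down, jaw axis (tool z) horizontal at world angle yaw"""
    y=np.array([0,0,-1.]);z=np.array([np.cos(yaw),np.sin(yaw),0]);x=np.cross(y,z)
    return R.from_matrix(np.stack([x,y,z],1)).as_rotvec()
E
python3 - <<'E'
from h import *
from plant import bot
np.set_printoptions(precision=4,suppress=True)
S=cam('scene');D=cam('side')
for n,a,b in [("ball",(272.6,206),(271.3,187.9)),("h1",(311.3,160),(211.3,141.8)),("h3",(363.8,156.8),(201.3,108.2)),("h2",(337.5,158.5),(206.6,124.2))]:
    print(n,*tri((S,a),(D,b)))
for n,a in [("cornL",(293.3,150)),("cornR",(392.5,144.5))]: print(n,onz(S,a,.18))
f=lambda u,v:(180+u/3.7,225+v/3.7)
for n,a,z in [("roundTop",(137,165),.055),("sqTop",(208,408),.046),("ringR",(138,240),0),("ringS",(201,440),0),
  ("mat1",(22,190),0),("mat2",(212,148),0),("mat3",(113,568),0)]: print(n,onz(D,f(*a),z))
g=lambda u,v:(110+u/4.2,175+v/4.2)
for n,a,z in [("waistTL",(105,117),.145),("waistTR",(225,107),.145),("midTL",(246,117),.13),("midTR",(355,97),.13),("shTL",(385,112),.11),("shTR",(480,98),.11),("blkL",(115,247),.042),("blkR",(510,178+5),.042)]:print(n,onz(S,g(*a),z))
print("side: waist far top",onz(D,f(430,200),.145),onz(D,f(494,305),.145),"mid",onz(D,f(358,102),.13),onz(D,f(415,195),.13),"sh",onz(D,f(297,30),.11),onz(D,f(348,108),.11))
E
```

```text
ball [0.6267 0.0011 0.1185] 0.00023443587797736078
h1 [0.5021 0.1393 0.1859] 0.00013436333429884566
h3 [0.504  0.3049 0.186 ] 5.158085518533012e-05
h2 [0.5044 0.2209 0.1865] 4.8121018344219355e-05
cornL [0.4236 0.1007 0.18  ]
cornR [0.429  0.4315 0.18  ]
roundTop [ 0.4509 -0.1712  0.055 ]
sqTop [ 0.4575 -0.3402  0.046 ]
ringR [ 0.446  -0.1864  0.    ]
ringS [ 0.4544 -0.332   0.    ]
mat1 [ 0.3808 -0.1294  0.    ]
mat2 [ 0.5078 -0.1254  0.    ]
mat3 [ 0.3918 -0.3946  0.    ]
waistTL [ 0.5977 -0.3773  0.145 ]
waistTR [ 0.5968 -0.3005  0.145 ]
midTL [ 0.589 -0.289  0.13 ]
midTR [ 0.5756 -0.2168  0.13  ]
shTL [ 0.5681 -0.1978  0.11  ]
shTR [ 0.5602 -0.1316  0.11  ]
blkL [ 0.6063 -0.3864  0.042 ]
blkR [ 0.5727 -0.1139  0.042 ]
side: waist far top [ 0.5907 -0.3052  0.145 ] [ 0.6018 -0.3771  0.145 ] mid [ 0.5766 -0.2167  0.13  ] [ 0.5882 -0.2892  0.13  ] sh [ 0.5618 -0.1348  0.11  ] [ 0.5751 -0.2034  0.11  ]
```

The two views agree within 0.3 mm: lever ball (0.627, 0.001, 0.119), hook tips at x≈0.503 and 83 mm apart, gauge widths about right. The gauge hung wrongly is on hook 2. Waist and mid show bare backs to +x, and short shows its marks to +x. I'll go above the switch and look.

Run:
```python
from h import *
from plant import bot
np.set_printoptions(precision=4,suppress=True)
bot.movel([.149,.633,.36])
bot.set_gripper(0.0)
bot.move_pose([.56,.0,.36],down(np.pi/2))
s=bot.get_state();print(s['time'],s['q'],s['ee_pos'])
m=cam('wrist');im=bot.get_image('wrist');cv2.imwrite('pics/b_w.png',im)
np.save('b_w.npy',m['world_to_cam'])
c,d=ray(m,(256,192));print(c,d)
print(proj(m,[.6267,.0011,.1185]))
```

```text
4.4667 [-0.3432  0.4104  0.4649  1.5193 -0.1898  1.257   1.72  ] [0.5601 0.0012 0.3598]
[0.4827 0.0021 0.4837] [ 0.3019  0.0066 -0.9533]
[253.088  213.7015]
```

View pics/b_w.png

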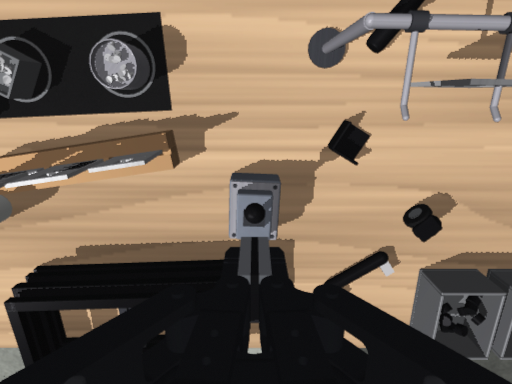

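The wrist view has the box square to x (its sides run vertical, at columns 230 and 279), with the ball at (254,213) against a predicted (253,214). I'll push the lever in steps along +x.

```bash
python3 - <<'E'
from h import *
from plant import bot
np.set_printoptions(precision=3,suppress=True)
bot.movel([.582,.001,.2]);bot.movel([.582,.001,.122],vel=.1)
f0=bot.get_state()['contact_force'];print(f0)
for x in np.arange(.60,.672,.006):
    bot.movel([x,.001,.122],vel=.06)
    s=bot.get_state();f=s['contact_force']-f0;print(round(x,3),f,s['ee_pos'])
    if abs(f[0])>8: break
m=cam('side');cv2.imwrite('pics/c_s.png',bot.get_image('side'))
E
python3 - <<'E'
import cv2
b=cv2.imread("pics/c_s.png")
cv2.imwrite("pics/c_s2.png",cv2.resize(b[130:240,220:340],None,fx=5,fy=5,interpolation=cv2.INTER_CUBIC))
E
```

```text
[-0.704  0.088  0.039]
0.6 [-0.122 -0.533  0.222] [0.6   0.001 0.122]
0.606 [ 0.446 -0.215  0.74 ] [0.606 0.001 0.122]
0.612 [-0.564  0.226  1.238] [0.612 0.001 0.122]
0.618 [ 0.114  0.006 -0.218] [0.619 0.001 0.122]
0.624 [ 0.108 -0.168  1.173] [0.625 0.001 0.122]
0.63 [ 1.018  0.152 -0.42 ] [0.63  0.001 0.122]
0.636 [ 0.44  -0.114  0.842] [0.636 0.001 0.122]
0.642 [0.809 0.002 0.823] [0.642 0.001 0.122]
0.648 [1.157 0.255 0.056] [0.648 0.001 0.122]
0.654 [-1.714 -1.275 -0.541] [0.653 0.001 0.122]
0.66 [-11.435  -0.266   6.054] [0.654 0.001 0.121]
```

View pics/c_s2.png

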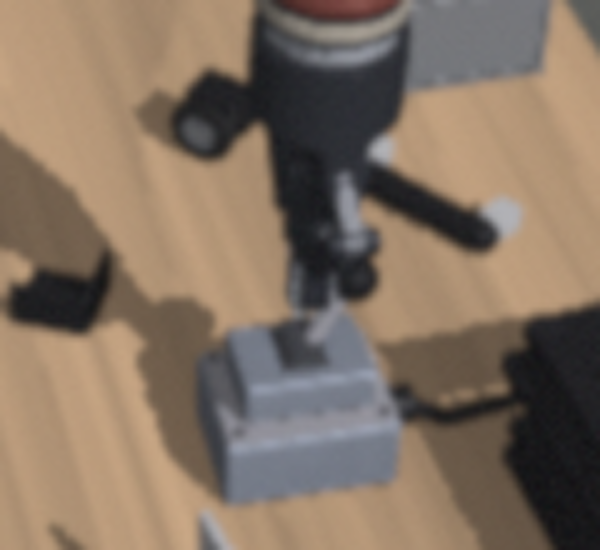

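The lever has gone over and met its stop, at 11 N. I'll back off, check the ball position, and take a wrist view over the block and pots.

Run:
```python
from h import *
from plant import bot
np.set_printoptions(precision=4,suppress=True)
bot.movel([.62,.001,.122],vel=.1);bot.movel([.62,.001,.25],vel=.2)
bot.set_gripper(0.085)
bot.move_pose([.53,-.22,.40],down(np.pi/2))
a=bot.get_image('scene');b=bot.get_image('side');cv2.imwrite('pics/d_a.png',a);cv2.imwrite('pics/d_b.png',b)
m=cam('wrist');w=bot.get_image('wrist');cv2.imwrite('pics/d_w.png',w);np.save('d_w.npy',m['world_to_cam'])
print(bot.get_state()['time'],bot.get_state()['q'])
for p in ([.6267,.0011,.1185],[.68,.001,.1185]): print(proj(cam('scene'),p),proj(cam('side'),p))
cv2.imwrite('pics/d_ab.png',np.hstack([cv2.resize(a[180:280,220:320],None,fx=4,fy=4),cv2.resize(b[150:250,230:330],None,fx=4,fy=4)]))
```

```text
13.0417 [ 0.0482  0.4189  0.4868  1.4013 -0.1958  1.372   2.1129]
[272.6612 205.9217] [271.3423 187.9612]
[275.89   217.5786] [291.4791 184.6654]
```

View pics/d_ab.png

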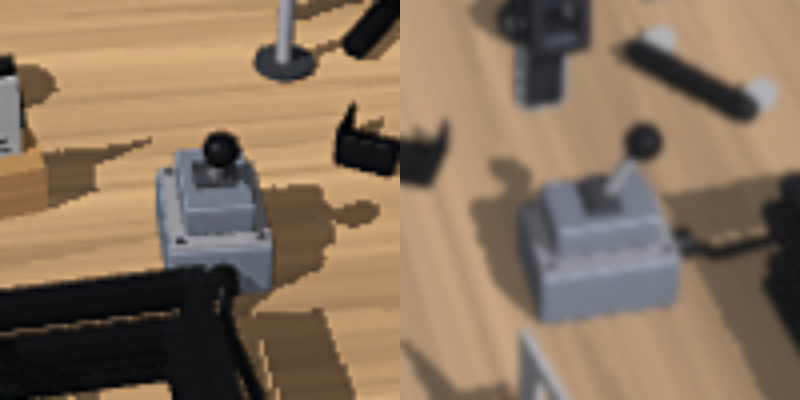

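View pics/d_w.png

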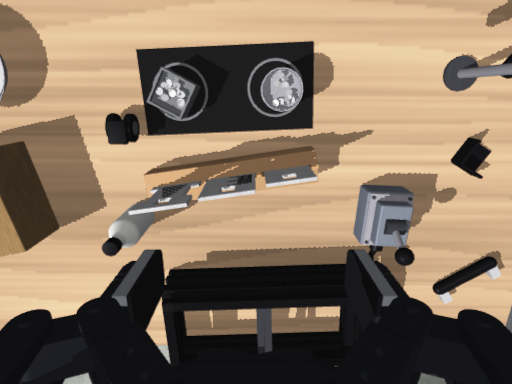

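Both views put the ball where "off" predicts: scene (275,217) and side (291,185). The lever is over. I'll enlarge the wrist view around the gauges for their yaw.

Run:
```python
import cv2
b=cv2.imread("pics/d_w.png")
cv2.imwrite("pics/d_w2.png",cv2.resize(b[140:220,130:330],None,fx=4,fy=4,interpolation=cv2.INTER_CUBIC))
```

```text
(no output)
```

View pics/d_w2.png

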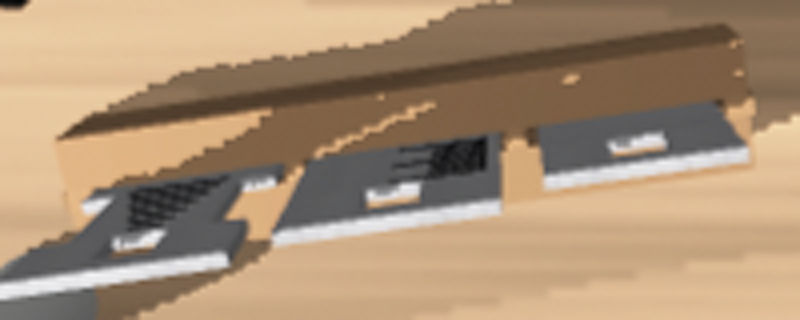

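The wrist view shows marks on the robot-side faces of waist and mid and a bare back on short, as before. The white strips are the top edges. I'll cast rays onto the top-edge planes.

Run:
```python
from h import *
from plant import bot
np.set_printoptions(precision=4,suppress=True)
m=cam('wrist')
f=lambda u,v:(130+(u+.5)/4-.5,140+(v+.5)/4-.5)
for n,a,b,z in [("mid",(273,240),(500,206),.13),("short",(546,182),(749,155),.11)]:
    p,q=onz(m,f(*a),z),onz(m,f(*b),z);d=q-p
    print(n,p,q,np.linalg.norm(d),(p+q)/2,"yaw",np.arctan2(-d[0],d[1]))
p=onz(m,f(230,259),.145);q=onz(m,f(0,290),.145);print("waist R",p,q,np.arctan2(-(p-q)[0],(p-q)[1]))
p,q=onz(m,f(60,140),.042),onz(m,f(725,27),.042);d=q-p;print("block back edge",p,q,np.linalg.norm(d),np.arctan2(-d[0],d[1]))
```

```text
mid [ 0.588  -0.2904  0.13  ] [ 0.576  -0.2156  0.13  ] 0.0756810809417046 [ 0.582 -0.253  0.13 ] yaw 0.15889545550559792
short [ 0.5736 -0.1999  0.11  ] [ 0.5638 -0.1312  0.11  ] 0.06938699356143736 [ 0.5687 -0.1656  0.11  ] yaw 0.14111145961405974
waist R [ 0.5893 -0.3016  0.145 ] [ 0.6001 -0.376   0.145 ] 0.14408461803710707
block back edge [ 0.5768 -0.3884  0.042 ] [ 0.5313 -0.1295  0.042 ] 0.2629443039013079 0.17370206537082633
```

Widths come out at 75.7 and 69.4 mm (true 76 and 70), with yaw about 0.155. Next is an IK check for picking and hanging.

```bash
cat >> h.py <<'E'
YB=.155
GA={'mid':(np.array([.582,-.253]),.120,.010),'short':(np.array([.5685,-.1665]),.100,.010),'waist':(np.array([.5955,-.3395]),.135,.010)}
YH=-.014
def hook(j): return np.array([.5035,.2217])+84e-3*(j-2)*np.array([-np.sin(YH),np.cos(YH)])
def ax(y): return np.array([np.cos(y),np.sin(y)]),np.array([-np.sin(y),np.cos(y)])
E
python3 - <<'E'
from h import *
from plant import bot
np.set_printoptions(precision=2,suppress=True)
ex,ey=ax(YB);hx,hy=ax(YH)
for g in GA:
  for k in (0,np.pi):
    q=bot.solve_ik(list(GA[g][0])+[.12],down(YB+k));print(g,k,q)
for j in (1,2,3,4):
  print(hook(j))
  for k in (0,np.pi):
   for dx in(-.035,.05):
    q=bot.solve_ik(list(hook(j)+hx*dx)+[.181],down(YH+k));print(j,k,dx,q)
E
```

```text
mid 0 [ 0.01  0.82  0.67  1.62 -0.61  0.91  1.06]
mid 3.141592653589793 [-0.18  1.02  1.13  1.63 -0.99  1.17 -1.79]
short 0 [-0.14  0.77  0.66  1.75 -0.61  0.84  0.96]
short 3.141592653589793 [ 0.79  0.87 -0.96  1.72  0.83  1.01  2.81]
waist 0 [ 0.14  0.89  0.67  1.46 -0.61  1.01  1.12]
waist 3.141592653589793 [-0.02  1.07  1.13  1.46 -0.99  1.24 -1.75]
[0.5  0.14]
1 0 -0.035 [-0.8   0.54  0.7   1.98 -0.49  0.79  0.17]
1 0 0.05 [-0.72  0.66  0.72  1.76 -0.53  0.92  0.22]
1 3.141592653589793 -0.035 [-0.35  0.46  0.03  1.97 -0.02  0.71  2.81]
1 3.141592653589793 0.05 [-0.15  0.57 -0.2   1.75  0.15  0.84  2.71]
[0.5  0.22]
2 0 -0.035 [-0.92  0.58  0.67  1.9  -0.48  0.83 -0.01]
2 0 0.05 [-0.83  0.7   0.7   1.69 -0.53  0.96  0.06]
2 3.141592653589793 -0.035 [-0.51  0.5   0.04  1.89 -0.03  0.75  2.67]
2 3.141592653589793 0.05 [-0.46  0.6   0.07  1.67 -0.06  0.87  2.76]
[0.5  0.31]
3 0 -0.035 [-1.02  0.63  0.64  1.79 -0.47  0.89 -0.17]
3 0 0.05 [-0.92  0.75  0.69  1.57 -0.53  1.02 -0.09]
3 3.141592653589793 -0.035 [-0.62  0.55  0.01  1.77 -0.01  0.81  2.52]
3 3.141592653589793 0.05 [-0.58  0.66  0.07  1.56 -0.06  0.92  2.64]
[0.51 0.39]
4 0 -0.035 [-1.09  0.7   0.62  1.64 -0.47  0.96 -0.32]
4 0 0.05 [-0.99  0.81  0.67  1.43 -0.53  1.09 -0.23]
4 3.141592653589793 -0.035 [-0.72  0.62 -0.02  1.63  0.01  0.89  2.39]
4 3.141592653589793 0.05 [-0.68  0.72  0.07  1.42 -0.05  1.    2.53]
```

```bash
cat >> h.py <<'E'
from plant import bot
ZH=.180
def pick(g,off=.023,depth=.014,k=0):
    c,H,z0=GA[g];ex,ey=ax(YB);p=c+off*ey;zt=z0+H-depth
    bot.move_pose([*p,.32],down(YB+k))
    bot.set_gripper(.045,40)
    bot.movel([*p,zt+.05],vel=.25);bot.movel([*p,zt],vel=.1)
    print('before grip F',bot.get_state()['contact_force'])
    bot.set_gripper(0,60)
    s=bot.get_state();print('grip',s['grip_width'],s['contact_force'],s['ee_pos'])
    bot.movel([*p,zt+.04],vel=.08);bot.movel([*p,.32],vel=.25)
    s=bot.get_state();print('lifted',s['grip_width'],s['contact_force'],s['time'])
def hangpos(j,dx,off,zc,depth,dy=0.):
    """TCP position for hole centre height zc, plate at hook-frame x dx, grip offset off in hook y"""
    hx,hy=ax(YH);p=hook(j)+dx*hx+(off+dy)*hy
    return [*p,zc+.024-depth]
E
python3 - <<'E'
from h import *
np.set_printoptions(precision=3,suppress=True)
pick('short')
bot.move_pose(hangpos(1,.05,.023,.27,.014),down(YH))
bot.movel(hangpos(1,.05,.023,.185,.014),vel=.2)
s=bot.get_state();print(s['ee_pos'],s['time'],s['q'],s['contact_force'])
for n in('scene','side','wrist'):
    cv2.imwrite(f'pics/e_{n}.png',bot.get_image(n))
a=cv2.imread('pics/e_scene.png');b=cv2.imread('pics/e_side.png')
cv2.imwrite('pics/e_ab.png',np.hstack([cv2.resize(a[120:220,275:375],None,fx=4,fy=4),cv2.resize(b[85:185,160:260],None,fx=4,fy=4)]))
E
```

```text
before grip F [ 0.196 -0.145 -0.09 ]
grip 0.0043513601255505885 [-1.238  0.588  4.129] [ 0.565 -0.144  0.097]
lifted 0.004103706227243162 [-0.391  0.536 -1.956] 18.225
[0.554 0.159 0.196] 19.975 [-0.781  0.668  0.777  1.73  -0.552  0.974  0.192] [ 0.358  0.284 -0.434]
```

View pics/e_ab.png

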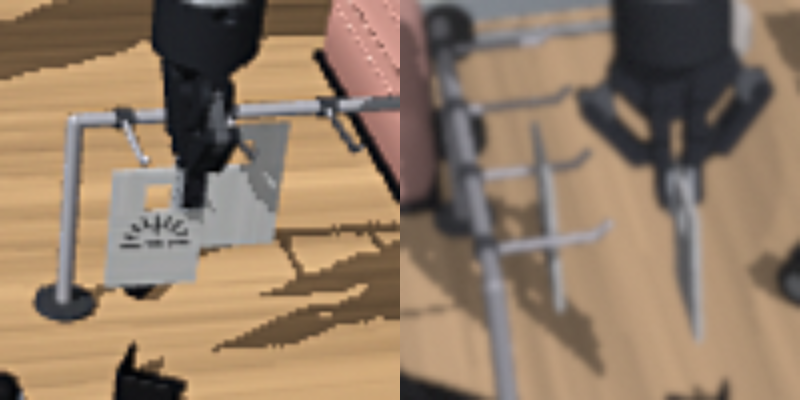

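View pics/e_wrist.png

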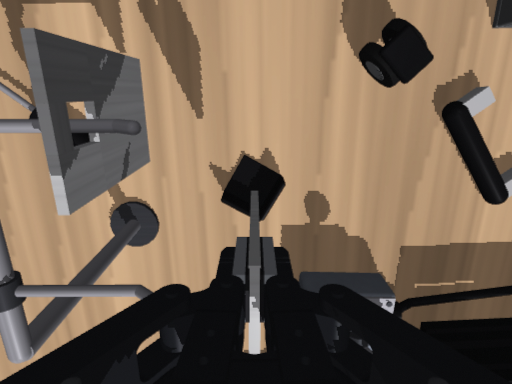

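The scene view shows short held marks outward, its hole at about (315,169) in the full picture, hook 1's tip at (311,160). I'll compare the hole with its expected place.

Run:
```python
from h import *
np.set_printoptions(precision=4,suppress=True)
S=cam('scene');D=cam('side')
hx,hy=ax(YH);a=cv2.imread('pics/e_scene.png')
h=hook(1)+.05*hx;print('hole exp',proj(S,[*h,.185]),'tip exp',proj(S,[*hook(1),.188]),proj(D,[*hook(1),.188]))
for dy,dz in((-.035,.024),(-.035,-.076),(.035,-.076)):print(proj(S,[*(h+dy*hy),.185+dz+.012-.012]))
cv2.imwrite('pics/e_z.png',cv2.resize(a[140:195,295:350],None,fx=10,fy=10,interpolation=cv2.INTER_CUBIC))
```

```text
hole exp [314.6751 168.9791] tip exp [310.8333 159.5025] [211.4135 141.4327]
[303.5417 162.6476]
[301.2993 191.0405]
[323.8078 189.5018]
```

View pics/e_z.png

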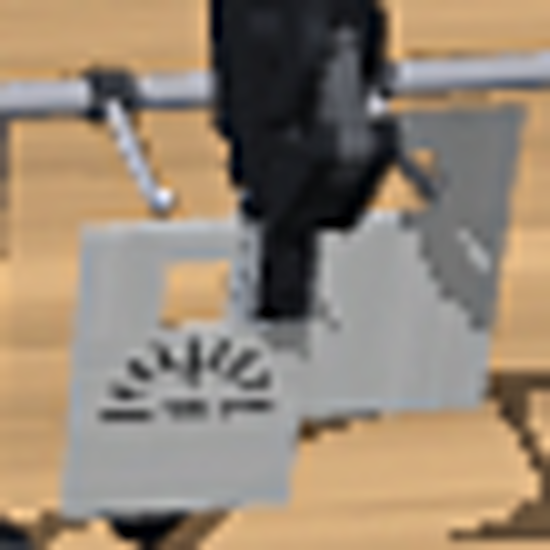

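The hole is at (314.7,169.2), expected (314.7,169.0). I'll thread it onto the hook.

```bash
cat >> h.py <<'E'
def hang(j,off,depth=.014,dy=0.,dx=-.035,k=0,f0=None):
    f0=bot.get_state()['contact_force']
    for x in (.02,.0,-.015,dx):
        bot.movel(hangpos(j,x,off,.185,depth,dy),vel=.08)
        f=bot.get_state()['contact_force']-f0
        print('x',x,f)
        if np.linalg.norm(f)>8: print('STOP');return False
    for z in (.178,.174,.172,.171):
        bot.movel(hangpos(j,dx,off,z,depth,dy),vel=.04)
        f=bot.get_state()['contact_force']-f0;print('z',z,f)
        if f[2]>3: break
    return True
def letgo(j,off,depth=.014,dy=0.,dx=-.035):
    w=bot.get_state()['grip_width']
    bot.set_gripper(w+.016)
    p=np.array(bot.get_state()['ee_pos'])
    bot.movel(p+[0,0,.05],vel=.08);bot.movel([p[0],p[1],.33],vel=.25)
def look(tag):
    a=bot.get_image('scene');b=bot.get_image('side');cv2.imwrite(f'pics/{tag}_a.png',a);cv2.imwrite(f'pics/{tag}_b.png',b)
    cv2.imwrite(f'pics/{tag}_ab.png',np.hstack([cv2.resize(a[120:220,275:405],None,fx=3,fy=4),cv2.resize(b[75:175,150:250],None,fx=4,fy=4)]))
E
python3 - <<'E'
from h import *
np.set_printoptions(precision=3,suppress=True)
if hang(1,.023,dy=.001):
    letgo(1,.023); look('f')
print(bot.get_state()['time'])
E
```

```text
x 0.02 [ 0.738 -1.046 -0.755]
x 0.0 [ 0.672 -0.656 -0.639]
x -0.015 [ 0.497 -0.429 -0.222]
x -0.035 [ 0.593 -1.225 -0.36 ]
z 0.178 [ 0.657 -0.388 -0.1  ]
z 0.174 [ 0.765 -1.589 -0.372]
z 0.172 [ 0.298 -1.013  0.081]
z 0.171 [-0.029 -0.77   2.843]
24.5833
```

View pics/f_ab.png

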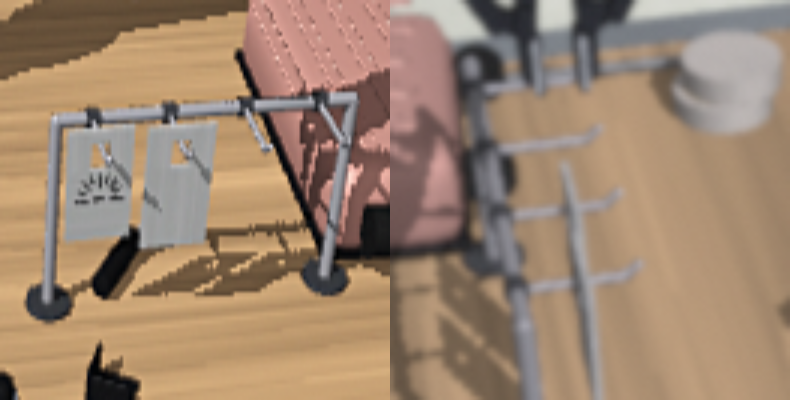

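Short hangs on hook 1, marks outward. Next is locating the hung gauge: its top edge runs from (324.5,151.7) to (347.5,150.8) in the first scene view.

Run:
```python
from h import *
np.set_printoptions(precision=4,suppress=True)
S=cam('scene');D=cam('side')
print(onz(S,(324.5,151.7),.195),onz(S,(347.3,150.9),.195),onz(S,(322,181.8),.085),onz(S,(343.3,180.3),.085))
print(onz(D,(194,116.3),.195))
a=cv2.imread('pics/f_b.png')
cv2.imwrite('pics/f_z.png',cv2.resize(a[90:190,170:240],None,fx=7,fy=6,interpolation=cv2.INTER_CUBIC)[:600])
# expected
hx,hy=ax(YH)
for dx in(-.03,-.04):
  for y in(-.036,.036):
    p=hook(2)+dx*hx+y*hy;print(dx,y,proj(S,[*p,.195]),proj(D,[*p,.195]),proj(S,[*p,.085]))
```

```text
[0.4729 0.1879 0.195 ] [0.4771 0.2598 0.195 ] [0.4758 0.1898 0.085 ] [0.4763 0.2612 0.085 ]
[0.4759 0.2545 0.195 ]
-0.03 -0.036 [323.9473 151.7544] [196.9388 130.3008] [320.6853 181.4085]
-0.03 0.036 [346.4697 150.4571] [193.0963 115.6786] [342.1739 179.9904]
-0.04 -0.036 [323.1237 150.1856] [193.1584 130.7847] [319.9203 179.7305]
-0.04 0.036 [345.5068 148.9066] [189.4619 116.1224] [341.2821 178.3312]
```

View pics/f_z.png

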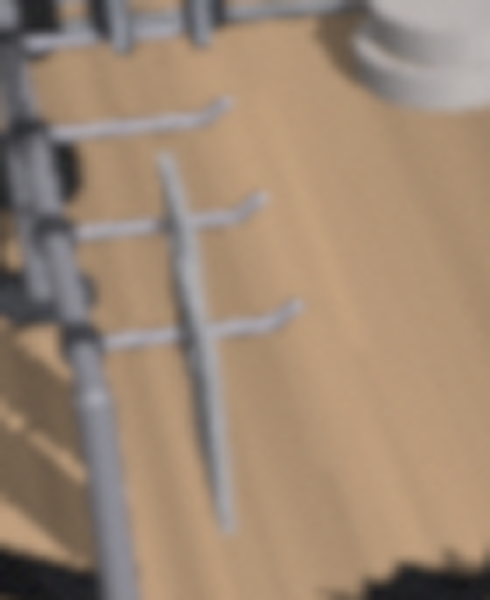

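Run:
```python
from h import *
np.set_printoptions(precision=3,suppress=True)
y=-.02
dy=.002;dx=-.030
bot.move_pose(hangpos(2,dx,.023,.30,.014,dy),down(y))
bot.set_gripper(.028,60)
bot.movel(hangpos(2,dx,.023,.171,.014,dy),vel=.12)
f0=bot.get_state()['contact_force'];print(f0)
bot.set_gripper(0,60)
s=bot.get_state();print(s['grip_width'],s['contact_force']-f0)
bot.movel(hangpos(2,dx,.023,.185,.014,dy),vel=.05)
s=bot.get_state();print(s['grip_width'],s['contact_force']-f0)
for x in(-.015,0,.02,.08):
    bot.movel(hangpos(2,x,.023,.185,.014,dy),vel=.08)
    f=bot.get_state()['contact_force']-f0;print(x,f)
    if np.linalg.norm(f)>10: print('STOP');break
else:
    bot.movel(hangpos(2,.08,.023,.30,.014,dy),vel=.2)
    bot.move_pose(hangpos(2,.07,-.023,.27,.014,0),down(YH+np.pi))
    bot.movel(hangpos(2,.05,-.023,.185,.014,0),vel=.2,orientation=down(YH+np.pi))
s=bot.get_state();print(s['ee_pos'],s['time'],s['q'],s['grip_width'])
look('g')
a=cv2.imread('pics/g_a.png')
cv2.imwrite('pics/g_z.png',cv2.resize(a[130:195,305:370],None,fx=9,fy=9,interpolation=cv2.INTER_CUBIC))
hx,hy=ax(YH);h=hook(2)+.05*hx;S=cam('scene');print('hole exp',proj(S,[*h,.185]),[proj(S,[*(h+d*hy),.209]) for d in(-.036,.036)])
```

```text
[-0.413 -0.124  0.206]
0.004287380041479838 [0.194 0.45  2.361]
0.0040639293219472215 [-0.067  0.464 -1.72 ]
-0.015 [ 0.905 -0.112 -0.628]
0 [-0.012 -0.019 -0.129]
0.02 [ 0.829  0.289 -1.662]
0.08 [ 0.008  0.417 -2.065]
[0.554 0.199 0.196] 32.4417 [ 0.219  0.813 -1.099  1.66   0.78   1.169  2.046] 0.004397991318010743
hole exp [342.42  167.249] [array([331.452, 160.963]), array([355.309, 159.523])]
```

View pics/g_z.png

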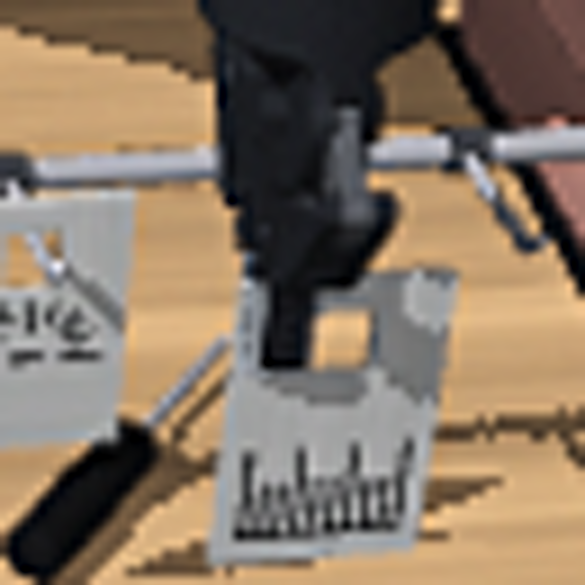

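The comb marks now face outward and the hole is at (342.9,167.5), expected (342.4,167.2). Hang it.

Run:
```python
from h import *
np.set_printoptions(precision=3,suppress=True)
if hang(2,-.023,dy=.000):
    letgo(2,-.023); look('i'); print(bot.get_state()['time'])
    pick('mid')
    H=hangpos(3,.05,-.023,.185,.014)
    bot.move_pose(H[:2]+[.29],down(YH+np.pi))
    bot.movel(H,vel=.2)
    s=bot.get_state();print(s['ee_pos'],s['time'],s['q'],s['grip_width'])
    look('j')
    a=cv2.imread('pics/j_a.png')
    cv2.imwrite('pics/j_z.png',cv2.resize(a[130:195,315:400],None,fx=9,fy=9,interpolation=cv2.INTER_CUBIC))
    hx,hy=ax(YH);h=hook(3)+.05*hx;S=cam('scene');print('hole exp',proj(S,[*h,.185]),[proj(S,[*(h+d*hy),.209]) for d in(-.038,.038)])
```

```text
x 0.02 [0.589 0.616 0.449]
x 0.0 [ 0.318 -0.256  0.238]
x -0.015 [ 0.149 -0.564  1.184]
x -0.035 [ 0.245  0.25  -0.735]
z 0.178 [ 0.718 -0.177  0.653]
z 0.174 [ 1.157 -0.456  0.688]
z 0.172 [-0.233  0.329  0.221]
z 0.171 [ 0.022 -1.793  4.659]
37.0
before grip F [ 0.463 -0.101  0.863]
grip 0.004392651602974557 [-1.021  0.048  2.755] [ 0.579 -0.23   0.117]
lifted 0.003818320765989712 [ 0.532 -0.354 -1.887] 42.3
[0.555 0.282 0.196] 44.7833 [ 0.061  0.86  -1.1    1.559  0.8    1.226  1.947] 0.00378970600122628
hole exp [369.731 165.546] [array([358.596, 159.325]), array([383.381, 157.829])]
```

View pics/j_z.png

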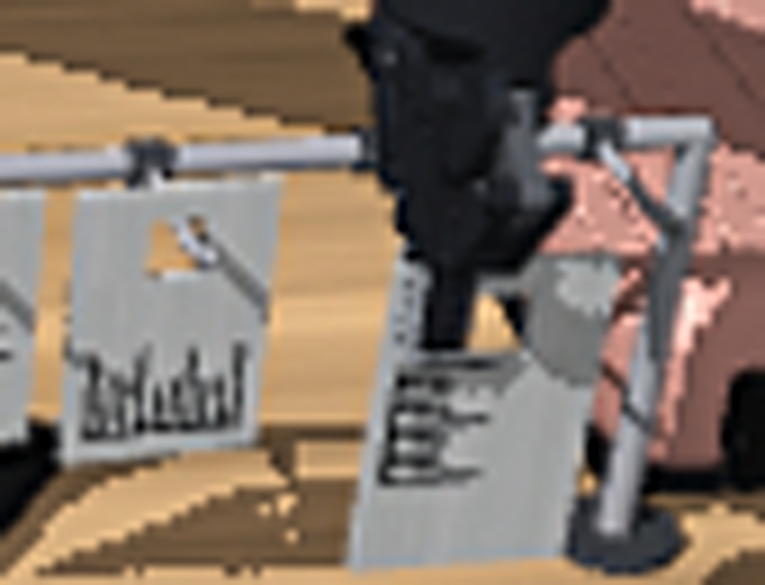

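View pics/i_ab.png

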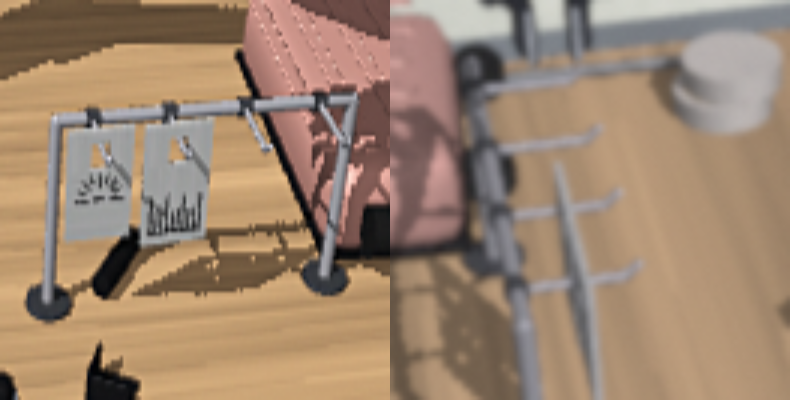

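Comb hangs correctly on hook 2. Mid's hole right edge at column 373 and corner at (383.9,158.7) match the expected places. Hang mid, then do waist.

Run:
```python
from h import *
np.set_printoptions(precision=3,suppress=True)
if hang(3,-.023,dy=.000):
    letgo(3,-.023); look('k'); print(bot.get_state()['time'])
    pick('waist')
    H=hangpos(4,.05,-.023,.185,.014)
    bot.move_pose(H[:2]+[.31],down(YH+np.pi))
    bot.movel(H,vel=.2)
    s=bot.get_state();print(s['ee_pos'],s['time'],s['q'],s['grip_width'])
    look('l')
    a=cv2.imread('pics/l_a.png')
    cv2.imwrite('pics/l_z.png',cv2.resize(a[130:195,330:415],None,fx=9,fy=9,interpolation=cv2.INTER_CUBIC))
    hx,hy=ax(YH);h=hook(4)+.05*hx;S=cam('scene');print('hole exp',proj(S,[*h,.185]),[proj(S,[*(h+d*hy),.209]) for d in(-.038,.038)],'tip',proj(S,[*hook(4),.188]))
```

```text
x 0.02 [ 0.775 -0.431  0.37 ]
x 0.0 [ 0.75  -0.177 -1.019]
x -0.015 [ 2.229 -0.417 -0.674]
x -0.035 [ 1.283 -0.05  -0.233]
z 0.178 [ 0.54   0.537 -0.418]
z 0.174 [1.293 0.421 0.464]
z 0.172 [ 1.001 -0.049 -0.442]
z 0.171 [ 0.683 -0.412  2.376]
49.3417
before grip F [0.157 0.674 0.561]
grip 0.00397774364875099 [0.135 1.095 3.063] [ 0.592 -0.317  0.132]
lifted 0.004437993709860739 [ 0.879 -0.021 -1.133] 55.0917
[0.556 0.367 0.196] 58.25 [-0.082  0.941 -1.148  1.422  0.862  1.325  1.854] 0.0041219744696931425
hole exp [396.617 163.87 ] [array([385.969, 157.672]), array([410.366, 156.2  ])] tip [390.313 154.766]
```

View pics/l_z.png

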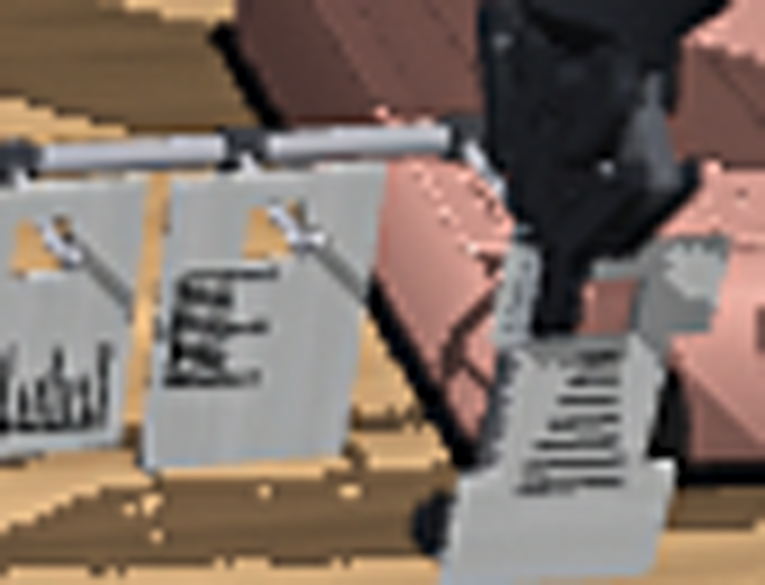

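View pics/k_ab.png

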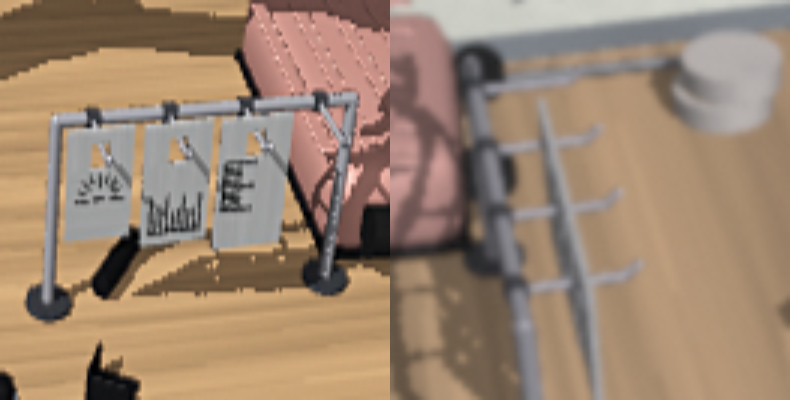

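Mid hangs correctly on hook 3. Waist is aligned: its corner is at (410.9,156.7), expected (410.4,156.2). I'll check how close the pink case is before going in.

Run:
```python
from h import *
np.set_printoptions(precision=3,suppress=True)
S=cam('scene');D=cam('side')
a=cv2.imread('pics/a_scene.png');b=cv2.imread('pics/a_side.png')
cv2.imwrite('pics/m.png',np.hstack([cv2.resize(a[105:205,345:465],None,fx=3.3,fy=4),cv2.resize(b[65:165,20:200],None,fx=2.2,fy=4)]))
for z in (0,.05,.1):
  print(z,onz(S,(357,146),z),onz(S,(390,182),z),onz(D,(45,146),z),onz(D,(167,138),z),onz(D,(170,90),z))
```

```text
0 [0.108 0.449 0.   ] [0.386 0.477 0.   ] [0.019 0.498 0.   ] [0.402 0.45  0.   ] [0.448 0.758 0.   ]
0.05 [0.196 0.411 0.05 ] [0.456 0.437 0.05 ] [0.038 0.424 0.05 ] [0.399 0.378 0.05 ] [0.443 0.669 0.05 ]
0.1 [0.283 0.373 0.1  ] [0.527 0.397 0.1  ] [0.056 0.349 0.1  ] [0.397 0.306 0.1  ] [0.438 0.58  0.1  ]
```

View pics/m.png

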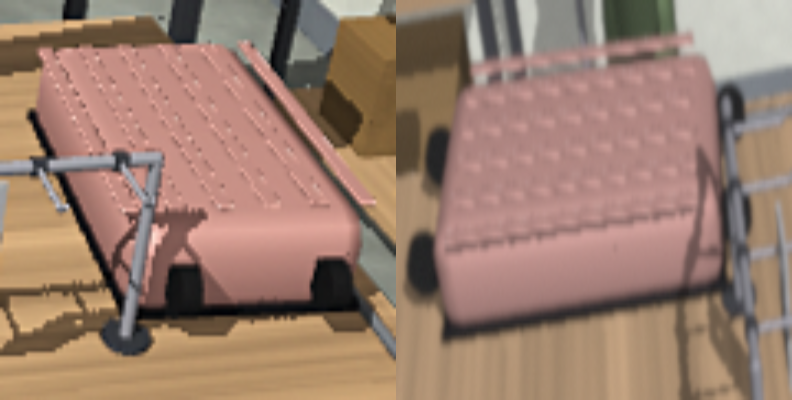

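The case ends at about x=0.40, so the plate at 0.468 is clear. Hang waist.

Run:
```python
from h import *
np.set_printoptions(precision=3,suppress=True)
if hang(4,-.023,dy=.001,dx=-.030):
    letgo(4,-.023)
    bot.set_gripper(.085)
    bot.move_pose([.45,-.12,.40],down(np.pi/2))
    look('n'); m=cam('wrist');np.save('n_w.npy',m['world_to_cam']);cv2.imwrite('pics/n_w.png',bot.get_image('wrist'))
print(bot.get_state()['time'],bot.get_state()['q'])
```

```text
x 0.02 [-0.076  0.999  0.164]
x 0.0 [ 0.783  0.972 -0.095]
x -0.015 [1.901 0.698 0.876]
x -0.03 [0.075 0.023 0.405]
z 0.178 [-0.367  1.015  0.567]
z 0.174 [-0.033  0.588  0.355]
z 0.172 [ 1.344 -0.344 -0.447]
z 0.171 [-0.081 -0.038  3.695]
65.2333 [ 1.052  0.387 -1.211  1.645  0.368  1.368  1.363]
```

View pics/n_ab.png

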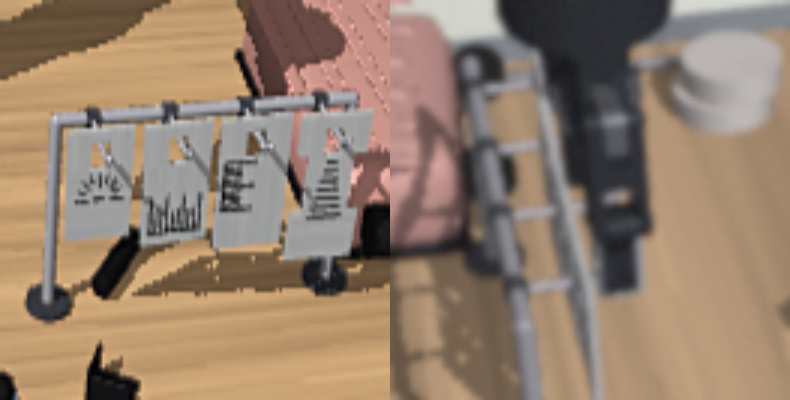

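View pics/n_b.png

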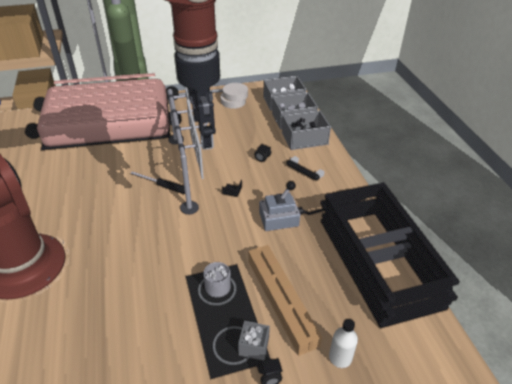

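View pics/n_w.png

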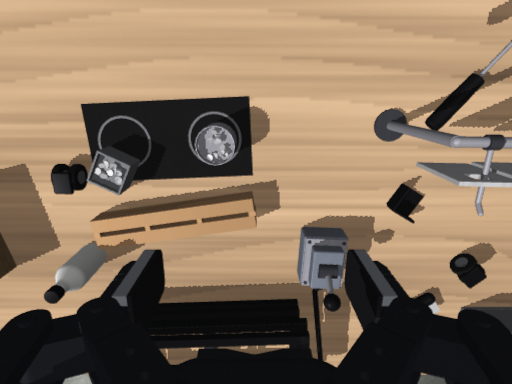

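All four gauges hang with marks outward. The square pot has been knocked out of its ring towards the caster, now at (113,170) in the wrist view, so I'll measure it, its yaw and the rings.

Run:
```python
import cv2,numpy as np
w=cv2.imread('pics/n_w.png');b=cv2.imread('pics/n_b.png')
cv2.imwrite('pics/n_wz.png',cv2.resize(w[85:210,40:270],None,fx=3.4,fy=3.4,interpolation=cv2.INTER_CUBIC))
cv2.imwrite('pics/n_bz.png',cv2.resize(b[250:384,180:320],None,fx=4.4,fy=4.4,interpolation=cv2.INTER_CUBIC))
```

```text
(no output)
```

View pics/n_wz.png

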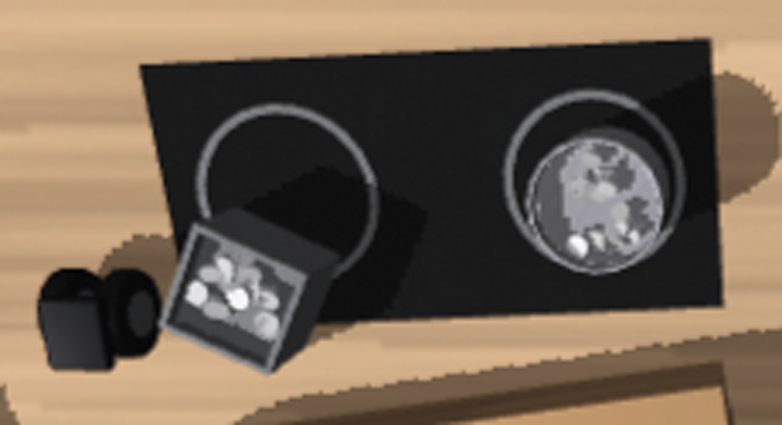

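View pics/n_bz.png

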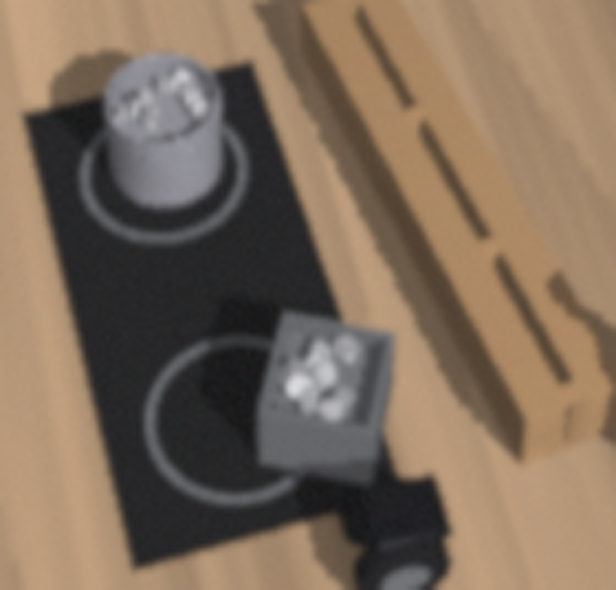

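Run:
```python
from h import *
np.set_printoptions(precision=4,suppress=True)
m=cam('wrist')
f=lambda u,v:(40+(u+.5)/3.4-.5,85+(v+.5)/3.4-.5)
P=[onz(m,f(*c),.046)[:2] for c in((193,222),(308,272),(268,372),(162,325))]
print('sq',P,'c',np.mean(P,0),[np.linalg.norm(P[i]-P[i-1]) for i in range(4)])
for i in range(4):
    d=P[i]-P[i-1];print(np.arctan2(d[1],d[0]))
print('round',onz(m,f(597,203),.055),onz(m,f(530,203),.055),onz(m,f(664,203),.055))
print('mat',[onz(m,f(*c),0)[:2] for c in((140,65),(710,38),(722,305))])
def fit(pts):
    q=np.array([onz(m,f(*p),0)[:2] for p in pts]);A=np.c_[2*q,np.ones(len(q))];s=np.linalg.lstsq(A,(q**2).sum(1),rcond=None)[0]
    return s[:2],np.sqrt(s[2]+s[0]**2+s[1]**2)
print('ringR',fit([(504,180),(587,91),(686,180),(540,110),(645,112),(520,235)]))
print('ringL',fit([(199,185),(275,106),(377,190),(230,122),(340,128),(345,265)]))
print('blk',[onz(m,f(*c),.042)[:2] for c in((720,388),(280,425))])
print('caster',[onz(m,f(*c),.03)[:2] for c in((158,310),(105,370),(155,350))])
D=cam('side');g=lambda u,v:(180+u/4.4,250+v/4.4)
print('side sq',np.mean([onz(D,g(*c),.046)[:2] for c in((287,312),(393,335),(374,440),(260,420))],0),[onz(D,g(*c),.046)[:2] for c in((287,312),(393,335))])
print('side round',onz(D,g(163,98),.055))
def fit2(pts):
    q=np.array([onz(D,g(*p),0)[:2] for p in pts]);A=np.c_[2*q,np.ones(len(q))];s=np.linalg.lstsq(A,(q**2).sum(1),rcond=None)[0]
    return s[:2],np.sqrt(s[2]+s[0]**2+s[1]**2)
print(fit2([(83,178),(245,165),(163,240),(105,220),(220,220)]),fit2([(147,420),(235,501),(237,338),(170,365),(175,475),(290,487)]))
```

```text
sq [array([ 0.4573, -0.3591]), array([ 0.4802, -0.3101]), array([ 0.5282, -0.3345]), array([ 0.5054, -0.3806])] c [ 0.4928 -0.3461] [np.float64(0.0526481877711254), np.float64(0.054057825935079046), np.float64(0.05382952631513605), np.float64(0.051457413704809746)]
2.7200010028259234
1.1345443000926596
-0.4704699022643164
-2.0295054264513315
round [ 0.447  -0.1761  0.055 ] [ 0.4471 -0.2055  0.055 ] [ 0.4469 -0.1467  0.055 ]
mat [array([ 0.391 , -0.3961]), array([ 0.3783, -0.1273]), array([ 0.5071, -0.1216])]
ringR (array([ 0.4478, -0.1837]), np.float64(0.04448816619443986))
ringL (array([ 0.4521, -0.3334]), np.float64(0.04278513263814956))
blk [array([ 0.537 , -0.1223]), array([ 0.5563, -0.334 ])]
caster [array([ 0.5024, -0.3902]), array([ 0.5325, -0.4207]), array([ 0.5223, -0.3948])]
side sq [ 0.494  -0.3496] [array([ 0.4832, -0.312 ]), array([ 0.5288, -0.3364])]
side round [ 0.4495 -0.1788  0.055 ]
(array([ 0.4468, -0.184 ]), np.float64(0.04296026494472555)) (array([ 0.4541, -0.3334]), np.float64(0.043509580386684864))
```

Both rings fit at radius 44 mm and 150 mm apart: (0.4475,-0.184) and (0.4530,-0.3335). The square pot is at (0.493,-0.348), yaw about 1.12. I'll take it to a free spot at (0.47,-0.045) first.

```bash
cat >> h.py <<'E'
RR=np.array([.4475,-.184]);RL=np.array([.453,-.3335])
def potmove(a,ya,b,yb,w,z=.024,zl=.16):
    bot.move_pose([*a,.25],down(ya));bot.set_gripper(.085,40)
    bot.movel([*a,.10],vel=.25);bot.movel([*a,z],vel=.08)
    f0=bot.get_state()['contact_force'];print('F',f0)
    bot.set_gripper(w-.02,40);s=bot.get_state();print('grip',s['grip_width'],s['contact_force'])
    if s['grip_width']<w-.008: print('MISS');return False
    bot.movel([*a,z+.03],vel=.06);bot.movel([*a,zl],vel=.15)
    s=bot.get_state();print('up',s['grip_width'],s['contact_force'])
    bot.movel([*b,zl],vel=.18,orientation=down(yb))
    bot.movel([*b,z+.02],vel=.15)
    for zz in (z+.006,z+.003,z+.001,z):
        bot.movel([*b,zz],vel=.03);f=bot.get_state()['contact_force'];print(zz,f)
        if f[2]>1.5: break
    bot.set_gripper(min(w+.022,.085));p=bot.get_state()['ee_pos']
    bot.movel([*p[:2],.10],vel=.12);bot.movel([*p[:2],.22],vel=.25)
    print('t',bot.get_state()['time']);return True
E
python3 - <<'E'
from h import *
np.set_printoptions(precision=3,suppress=True)
print(bot.solve_ik([.493,-.348,.024],down(1.12)),bot.solve_ik([.47,-.045,.024],down(1.12)),bot.solve_ik([*RR,.024],down(np.pi/2)),bot.solve_ik([*RL,.024],down(np.pi/2)))
print(potmove(np.array([.493,-.348]),1.12,np.array([.47,-.045]),1.12,.054,z=.020))
look('o');m=cam('side');b=cv2.imread('pics/o_b.png')
cv2.imwrite('pics/o_bz.png',cv2.resize(b[190:384,160:320],None,fx=3,fy=3,interpolation=cv2.INTER_CUBIC))
E
```

```text
[ 0.967  0.931 -0.669  1.741  0.802  0.766  1.005] [ 0.374  0.776 -0.491  2.116  0.85   0.455  0.332] [ 0.739  0.814 -0.608  2.082  0.933  0.543  1.007] [ 1.029  0.912 -0.721  1.86   0.896  0.732  1.358]
F [ 0.038  0.344 -0.04 ]
grip 0.05343593637192658 [0.794 0.486 3.449]
up 0.053592660027848966 [ 1.197  0.204 -3.9  ]
0.026000000000000002 [ 0.473  0.503 -2.957]
0.023 [ 0.116  0.244 -3.128]
0.021 [ 0.044  0.246 -3.087]
0.02 [-1.666 -0.057  4.908]
t 76.3083
True
```

View pics/o_bz.png

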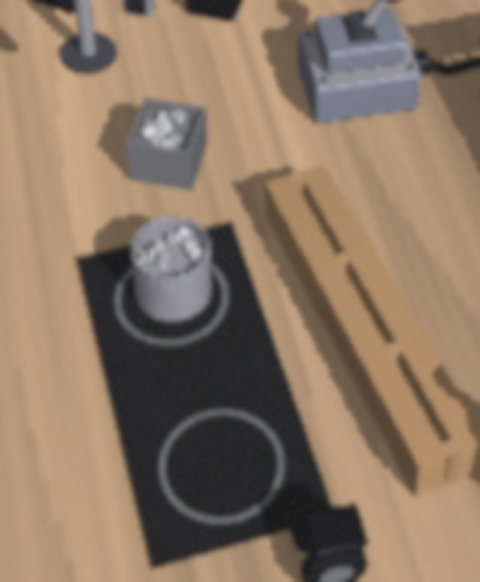

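The square pot stands upright at the temporary spot and ring L is empty. The round pot goes to L next, then the square pot to R.

Run:
```python
from h import *
np.set_printoptions(precision=3,suppress=True)
if potmove(np.array([.448,-.1775]),np.pi/2,RL,np.pi/2,.060,z=.024):
    potmove(np.array([.47,-.045]),1.12,RR,1.12,.054,z=.020)
bot.move_pose([.45,.0,.40],down(np.pi/2))
look('p');b=cv2.imread('pics/p_b.png');m=cam('wrist');cv2.imwrite('pics/p_w.png',bot.get_image('wrist'))
print(bot.get_state()['time'])
cv2.imwrite('pics/p_bz.png',cv2.resize(b[190:384,160:320],None,fx=3,fy=3,interpolation=cv2.INTER_CUBIC))
```

```text
F [-0.541  0.02  -0.581]
grip 0.059155878361127956 [-1.728 -0.749  6.018]
up 0.058831465366294806 [ 0.262  0.293 -3.764]
0.03 [-0.943 -0.411 -2.345]
0.027 [ 0.113 -0.074 -2.481]
0.025 [-0.483  0.302 -3.541]
0.024 [-2.178 -0.072  3.749]
t 86.1583
F [ 0.07   0.101 -0.256]
grip 0.053802086702227477 [-0.212 -0.781  4.314]
up 0.05384551160856814 [-0.118  0.612 -2.977]
0.026000000000000002 [-0.234 -0.485 -2.878]
0.023 [-0.012 -0.683 -2.572]
0.021 [ 0.232  0.3   -3.947]
0.02 [-1.898 -0.754  3.325]
t 96.3667
97.525
```

View pics/p_bz.png

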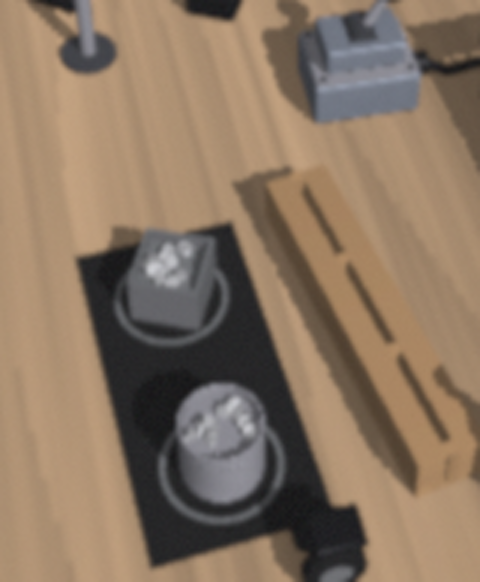

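View pics/p_w.png

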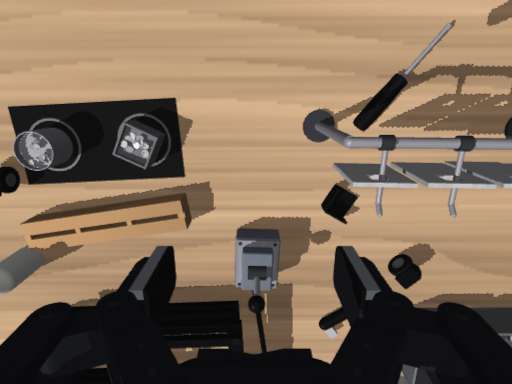

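View pics/p_a.png

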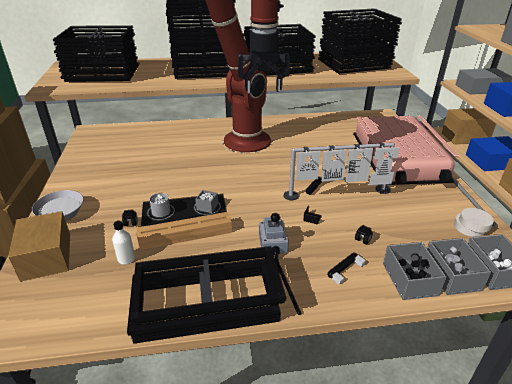

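Everything looks in place. I'll check the pots and gauges numerically.

Run:
```python
from h import *
np.set_printoptions(precision=4,suppress=True)
D=cam('side');S=cam('scene');g=lambda u,v:(160+u/3,190+v/3)
r=onz(D,g(220.5,421),.055)[:2];print('round',r,np.linalg.norm(r-RL))
w=cam('wrist');q=onz(w,(138.5,145),.046)[:2];print('sq wrist',q,np.linalg.norm(q-RR)); r=onz(w,(34.5,151),.055)[:2];print('round wrist',r,np.linalg.norm(r-RL))
a=cv2.imread('pics/p_a.png')
cv2.imwrite('pics/q.png',cv2.resize(a[140:205,285:405],None,fx=6.5,fy=6.5,interpolation=cv2.INTER_CUBIC))
print('lever exp',proj(S,[.68,.001,.1185]))
for j in(1,2,3,4):print(j,proj(S,[*(hook(j)-.035*ax(YH)[0]),.171]))
```

```text
round [ 0.4536 -0.3332] 0.0006527852179319853
sq wrist [ 0.447  -0.1765] 0.0075191885688604835
round wrist [ 0.454  -0.3299] 0.003778659064638074
lever exp [275.89   217.5786]
1 [307.8307 158.5589]
2 [333.9473 157.0109]
3 [359.6797 155.4857]
4 [385.0362 153.9828]
```

View pics/q.png

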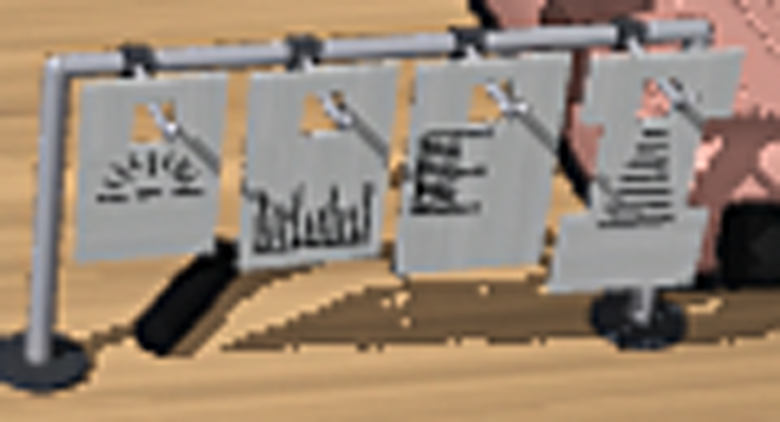

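Run:
```python
from h import *
bot.sleep(1.0)
D=cam('side')
b=bot.get_image('side');p=cv2.imread('pics/p_b.png');print(cv2.absdiff(b,p)[60:384,150:320].max())
bot.close_job()
```

```text
75
the job is handed in; nothing more can be done
```

I switched the riveter off, turned and hung all the gauges, swapped the two pots, and handed the job in at about 99 s. Nothing was dropped. I saw no bystander displaced in the pictures, though I didn't measure their positions.

- **Switch:** The lever was pushed until it met its stop at about 11 N. Both fixed cameras put its ball within about 1 px of where "off" predicts.
- **Gauges:** Short, hung, mid and waist hang on hooks 1 to 4 in that order, all with their marked faces outward. In the last scene picture each hole lies within about 2 px (a few mm) of where I expected it.
- **Pots:** The square pot had been knocked about 4 cm towards a caster partway through, so I measured it again, set it aside and then swapped the two.
    - The round pot is 1–4 mm from its ring centre, going by two views.
    - The square pot is about 7.5 mm from its ring centre, from a rough single-view reading; the limit is 18 mm.

**Last check disagreed:** After a 1 s wait I compared the final side picture with the one before it. The largest single-pixel difference was 75 levels, where a still scene should give a small value. I handed in within that same script, without saving or looking at the picture, so I can't say whether it was image noise or something that had moved. My evidence that everything was at rest is the set of pictures taken just before that wait.

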